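# Stack the sieves and hold the shaker's dial at step three

### The arm

A 6-joint arm with a two-finger parallel gripper is mounted at the origin on a cart in front of the work surface, level with it; the furniture and walls round the work are solid. World frame = base frame: x ahead of the robot, y to its left, z up, the work surface at z = 0. Lengths are in mm, angles in degrees, forces in N, time in s.
With the tool pointing down it reaches from about 300 to 850 mm from the base axis. Payload 4.2 kg.
Tool frame: the origin (TCP) lies on the centre line of the jaws, within the pads' length; the fingertips stand 14 mm ahead of it and the grasp point (between the pads) lies 5 mm behind it; z points along the fingers, y is the line along which they close (so a half turn about z gives the same grasp; the last joint's range is limited). The gripper opens to 91 mm and grips with 3 to 60 N. Pads are 32 mm wide; open, the fingers measure 118 mm over their backs; the gripper's body (76 mm by 178 mm) begins 60 mm behind the grasp point.
Start: joints at [64.515, 18.312, 89.639, -0, 72.044, -1.146], TCP at [236.983, 523.909, 227.976] pointing down, gripper open.
Joint ranges: [-177.97, 177.97], [-48.28, 115.42], [12.27, 149.76], [-77.06, 257.06], [2.81, 150.46], [-146.56, 146.56]. Speed limits (degrees/s): [147.25, 147.25, 180, 180, 180, 180].

### API

Orientations are given as [roll, pitch, yaw] about the fixed x, y, z axes, in that order (R = Rz(yaw) Ry(pitch) Rx(roll)).
In Python, from workcell import env gives the robot as it stands.
- The arm moves only by the tool arm_command, never from a script. Its argument "motion" is a list of rows, each an object with "offset": the shift along the tool's x, y, z in m, a list of three; "spin": the turn about the tool's z in rad. In form: [{"offset": [tx, ty, tz], "spin": spin}, ...]. A call has 1 to 5 rows; each row shifts and turns the commanded pose from where the row before left it, along the tool's axes as they then stand; what a row does not reach is not made up. A row lasts 1/8 s, in which the tool goes at most 62.5 mm and 10.7 degrees, less where a joint would pass 70% of its speed; a pose out of reach is approached as far as the arm can. A call with a gripper value outside its range is refused whole. "jaw" is the finger opening in m, from 0 to 0.0912, set as the call begins (left out, the last holds). The fingers move at their own pace and stop on an object; "newtons" is the grip in N (left out, the last holds). Time passes only in rows, so rows that do not move let the fingers close. It gives the time, the measured TCP pose, the force, the opening and the grip force at its end, in the units of the state.
- env.state(): the state, without advancing time (a new reading comes with each control period).
- env.grab_frame(name): name is "side" or "top" or "wrist"; returns (picture, depth): 384x512x3 uint8, blue, green, red; 384x512 float32, mm along the optical axis (not along the pixel's ray), 0 where there is no reading.
- env.camera_model(name): a dict with "fx", "fy", "cx", "cy" (pixels), "eye" and "rotation" of the camera in the world; the wrist camera has in their place "hand_eye" (4x4, takes a point from camera to tool coordinates, whose origin is the TCP and whose axes are the flange's). Camera axes: x right, y down, z forward; pixel columns grow to the right and rows downward; lengths in mm; the calibration is good to about 2 mm. The wrist camera is an equidistant fisheye: a pixel r from the principal point sees the ray r / f radians off the axis. A picture is of the moment at which its call begins: read the wrist's pose just before it. camera_model takes no time and is no camera call.
- env.job_done(): hands the job in; it is judged then, once.
Trained networks look in the newest picture that a camera, given by its name, has taken for a name from the list of things; names that differ only in an ending like _2 or _b are one class to them, and where a whole thing is asked for, a point or a joint stands for the part that bears it (a point fixed in the world has none). Each returns a list of dicts, best first, with "score" (0 to 1); they miss things now and then, are a little off and sometimes report something else, mostly with a low value. They report only what shows in the picture. A call takes as long as a camera call.
- env.boxes_of(camera, target): "bbox" ([left, top, right, bottom] in pixels, round what is visible of it).
- env.pinpoint(camera, target): "location" ([column, row] in pixels: a listed point, or the origin of a listed thing).
The state is a dict: "time_s": time; "qpos": joint angles; "qvel": joint speeds; "effort": joint torques, N m; "ee_pos": TCP position; "ee_rot": TCP orientation; "force": force on the tool from outside, world axes, zero at the start; "torque": the same for the moment, N m; "gripper_width": finger opening in mm; "gripper_force": force on a finger pad.
Only numpy, scipy, OpenCV 4.12 (cv2) and the standard library are available. Lean on these libraries where they do the work, as an engineer would, in place of code of your own. Each camera call takes 0.05 s, during which the arm holds its last target. There are 200 camera calls.

### The job

Get the bench sieve shaker running: nest the blue fine sieve fully home in the aluminium receiver cup on the shaker, then nest the orange coarse sieve, with the three nuts still in it, fully home on the blue one, and let go of both. Then take the shaker's black hold-to-run dial, turn it clockwise past the first and second clicks to the third (the three red dots), and finish there with the gripper still on the dial, holding it at three against its return spring. Leave everything else on the bench where it stands.

Things in the scene. Friction and masses are not known exactly. Their poses are not given: they have to be found in the camera images.
- receiver_rim (a point): centre of the open mouth (inside diameter 54 mm, outside 60) of the aluminium receiver cup on the left of the grey shaker, a fixed machine 160 x 270 mm whose place and yaw vary. Its x points from the machine's front to its back, y to its left, z up. The rim is 116 mm above the bench; a sieve's shoulder comes to rest on it, and that sieve's centre is then 11 mm above this point.
- fine_center (a point): centre, half-way up, of the loose blue fine sieve, a round upright cup 50 mm high, 0.08 to 0.15 kg. Upper 36 mm: wall of outside diameter 60 mm, inside 54, open at the top. Lower 14 mm: skirt of 50 mm, tapering to 44 at the foot; flat shoulder 11 mm below the centre. It stands on the right of the bench, right of the bread maker; blue and orange may have swapped places.
- coarse_center (a point): centre, half-way up, of the loose orange coarse sieve: same shape and size as the blue one, large holes in its floor, three loose nuts lying in it. Nested on the blue sieve its centre is 36 mm above the blue sieve's centre (47 mm above receiver_rim).
- nut0: loose hexagon nut, 18 mm across the flats, 10 mm high, 17 g, lying in the orange sieve; origin at its underside
- nut1: second such nut
- nut2: third such nut
- dial_grip (a point): point on the vertical axis of the black dial on the shaker's right front. Its grip bar, 43 mm long, 12 thick, 29 high, has upright flat sides; this point is 11 mm below the bar's top, 17.5 mm above the 47 mm round disc under the bar. Turns with the dial: x along the bar to its white pointer end, y across the bar. At rest the pointer points straight to the machine's back (plain bar mark).
- dial (a joint): turn of the dial in rad, 0 at rest, growing clockwise seen from above; clicks at 0.42 (one dot), 0.84 (two dots) and 1.26 (three red dots), stop at 1.42. Its return spring (0.03 N m at rest, 0.09 N m at the third click; climbing over a click takes 0.025 N m more) turns it all the way back to 0 whenever it is let go.
- bread_maker: white bread maker, fixed, about 330 x 270 mm and 255 mm high, standing between the sieves and the shaker: carry over or round it
- screw_jar: jar of screws with a red lid, 61 mm diameter, 85 mm high, a bystander to the right of the sieves
- hammer: claw hammer with a wooden handle lying in front of the bread maker, 161 x 327 x 29 mm, a bystander

How it is judged (in metres and radians):
On the way, in this order (a step that is already met when the one before it is completed fails the run):
1. the blue sieve sits fully home in the receiver cup, let go (horizontal distance between fine_center and receiver_rim below 0.004 m and z of fine_center in the frame of receiver_rim between 0.009 and 0.013 m and angle between fine_center's own z axis and vertical below 0.05 rad and contact force between the fingers and fine_sieve below 0.1 N), for 0.2 s.
2. the orange sieve with its nuts sits fully home on the blue one, let go (horizontal distance between coarse_center and fine_center below 0.004 m and z of coarse_center in the frame of receiver_rim between 0.044 and 0.05 m and angle between coarse_center's own z axis and vertical below 0.05 rad and contact force between the fingers and coarse_sieve below 0.1 N), for 0.2 s.
3. the gripped dial is turned past two clicks to the third (value of joint dial between 1.14 and 1.38 rad and contact force between the fingers and dial above 1 N), for 0.3 s.
At the end, for the whole second after the job is handed in: The gripper still holds the dial (contact over 1 N) at the third click, 1.26 rad within 0.12; the blue sieve is seated in the receiver cup and the orange one on it, each within 4 mm of the common axis, 2 to 3 mm in height and 3 degrees of upright; the three nuts lie in the orange sieve (all of step 3 and horizontal distance between fine_center and receiver_rim below 0.004 m and z of fine_center in the frame of receiver_rim between 0.009 and 0.013 m and angle between each of fine_center, coarse_center's own z axis and vertical below 0.05 rad and horizontal distance between coarse_center and fine_center below 0.004 m and z of coarse_center in the frame of receiver_rim between 0.044 and 0.05 m and horizontal distance between each of nut0, nut1, nut2 and coarse_center below 0.027 m and z of each of nut0, nut1, nut2 in the frame of coarse_center above -0.02 m); the arm keeps its last pose, push and grip.
It fails at once if the dial is turned before the orange sieve is on the stack (value of joint dial above 0.3 rad and distance between coarse_center and receiver_rim above 0.055 m).
It fails at once if the hammer or the jar is pushed away by more than 3 cm (distance of any of hammer, screw_jar from where it was at the start of the episode above 0.03 m).
It also fails if it takes over 72 s, if anything falls off the work surface, if the arm or the gripper's body presses on something with over 40 N, if the wrist force passes 120 N, or if a joint passes its speed limit or range.

## Working session

There is one attempt and no reset: what is moved stays moved. The work goes in short steps, Python scripts to look and compute and a tool call to move; the robot and the scene stay as the last step left them, time stands still between calls to the robot, and variables do not carry over. Pictures are saved under pics/ and viewed, at most 13 in all, crops included, and the job is handed in when it is done.

Besides the shell and the picture viewer there is one more tool, called after "Emit:" as name([rows], argument=value, ...), one row to a line, values as JSON. arm_command: Moves the arm, as the interface text tells. Its arguments: {"type":"object","properties":{"motion":{"type":"array"},"jaw":{"type":"number"},"newtons":{"type":"number"}},"required":["motion"]}

```bash
ls; mkdir -p pics; cat > h.py <<'E'
import numpy as np, cv2
from scipy.spatial.transform import Rotation as R
from workcell import env
def px2w(cam,u,v,d=None,z=None,st=None):
    m=env.camera_model(cam)
    if cam=="wrist":
        st=st or env.state()
        H=np.array(m["hand_eye"]); T=np.eye(4); T[:3,:3]=R.from_euler('xyz',st["ee_rot"],degrees=True).as_matrix(); T[:3,3]=st["ee_pos"]
        M=T@H; a=np.array([u-m["cx"],v-m["cy"]]); r=np.hypot(*a); th=r/m["fx"]
        ray=np.array([*(a/max(r,1e-9)*np.sin(th)),np.cos(th)]); Rm=M[:3,:3]; e=M[:3,3]
    else:
        ray=np.array([(u-m["cx"])/m["fx"],(v-m["cy"])/m["fy"],1.]); Rm=np.array(m["rotation"]); e=np.array(m["eye"])
    if d: return e+Rm@(ray/ray[2]*d)
    w=Rm@ray; return e+w*(z-e[2])/w[2]
E
python3 - <<'E'
from h import *
print(env.state())
for c in("top","side"):
    f,d=env.grab_frame(c); cv2.imwrite(f"pics/{c}0.png",f); np.save(f"pics/{c}0.npy",d)
    m=env.camera_model(c); print(c,m["eye"],m["fx"])
    for t in("receiver_rim","fine_center","coarse_center","dial_grip","screw_jar","hammer"):
        r=env.pinpoint(c,t)
        for q in r[:2]:
            u,v=q["location"]; dd=d[int(v),int(u)]
            print(t,round(q["score"],2),np.round(q["location"],1),px2w(c,u,v,d=dd).round(1) if dd else None)
            zz={"receiver_rim":116,"fine_center":25,"coarse_center":25}.get(t)
            if zz: print("   at z",px2w(c,u,v,z=zz).round(1))
print(env.camera_model("wrist"))
E
```

```text
pics
{'time_s': 0.0, 'qpos': array([ 6.45141405e+01,  1.83504006e+01,  8.97060335e+01, -2.89149446e-03,
        7.20434826e+01, -1.14388746e+00]), 'qvel': array([ 0.05756767, -0.03866333, -0.02364081, -0.01347791, -0.00354921,
        0.00183508]), 'effort': array([ 4.80299477e-04, -4.12464738e+01, -2.31971920e+01,  7.29435543e-02,
        4.55359078e-02, -1.30653571e-04]), 'ee_pos': array([236.79344201, 523.45363038, 227.13521851]), 'ee_rot': array([-1.79900048e+02,  7.53880989e-04,  1.55658922e+02]), 'force': array([-0.09776987, -0.56929003,  0.42993124]), 'torque': array([ 0.0216181 ,  0.06380896, -0.00793185]), 'gripper_force': 0.0, 'gripper_width': 91.09154586861514}
top [ 432.62910161  -78.93315702 1348.87903041] 387.93733427614546
receiver_rim 0.9 [127.7 247.9] [-38929.8 -39441.3 -38013.5]Traceback (most recent call last):
  File "<stdin>", line 12, in <module>
  File "h.py", line 14, in px2w
    w=Rm@ray; return e+w*(z-e[2])/w[2]
                                  ~^^^
IndexError: invalid index to scalar variable.
```

```bash
python3 - <<'E'
from workcell import env
print(env.camera_model("top")); print(env.camera_model("wrist"))
E
```

```text
{'fx': 387.93733427614546, 'fy': 387.93733427614546, 'cx': 255.96091019238574, 'cy': 196.33522818732584, 'eye': array([ 432.62910161,  -78.93315702, 1348.87903041]), 'rotation': array([-176.19243697,   -0.99055492,  -89.53729434])}
{'fx': 297.3186396354542, 'fy': 297.3186396354542, 'cx': 251.49246502411552, 'cy': 186.11590243766958, 'hand_eye': array([[-6.45811494e-04, -9.66644116e-01, -2.56122502e-01,
         7.09922937e+01],
       [ 9.99998759e-01, -9.92368795e-04,  1.22385484e-03,
         1.46447791e-01],
       [-1.43720006e-03, -2.56121394e-01,  9.66643557e-01,
        -1.56388605e+02],
       [ 0.00000000e+00,  0.00000000e+00,  0.00000000e+00,
         1.00000000e+00]])}
```

View pics/top0.png

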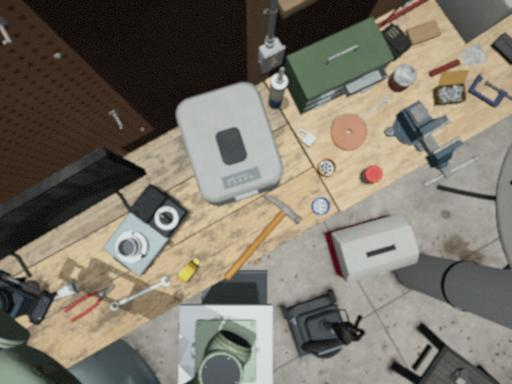

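```bash
sed -i 's/Rm=np.array(m\["rotation"\]);/Rm=R.from_euler("xyz",m["rotation"],degrees=True).as_matrix();/' h.py
python3 - <<'E'
from h import *
for c in("top","side"):
    f,d=env.grab_frame(c); cv2.imwrite(f"pics/{c}0.png",f); np.save(f"pics/{c}0.npy",d)
    for t in("receiver_rim","fine_center","coarse_center","dial_grip","screw_jar","hammer","bread_maker"):
        r=env.pinpoint(c,t)
        for q in r[:2]:
            u,v=q["location"]; dd=d[int(v),int(u)]
            zz={"receiver_rim":116,"fine_center":25,"coarse_center":25,"screw_jar":40,"hammer":15}.get(t)
            print(c,t,round(q["score"],2),np.round(q["location"],1),px2w(c,u,v,d=dd).round(1) if dd else None, px2w(c,u,v,z=zz).round(1) if zz else "")
m=env.camera_model("top");f,d=cv2.imread("pics/top0.png"),np.load("pics/top0.npy")
cv2.imwrite("pics/crop0.png",cv2.resize(f[150:290,90:220],None,fx=4,fy=4,interpolation=cv2.INTER_CUBIC))
E
```

```text
top receiver_rim 0.58 [127.3 247.9] [346.6 313.3  83. ] [348.9 303.1 116. ]
top receiver_rim 0.37 [319.8 204. ] [ 497.2 -322.1   14. ] [ 492.2 -303.5  116. ]
top fine_center 0.77 [317.7 204.4] [ 495.6 -314.2   17.5] [ 495.2 -312.8   25. ]
top coarse_center 0.57 [323.2 166.9] [ 626.2 -334.1   15.2] [ 624.8 -332.2   25. ]
top dial_grip 0.6 [164.3 218.7] None 
top screw_jar 0.75 [365.9 177.8] [ 581.8 -462.6   81.6] [ 586.7 -475.2   40. ]
top hammer 0.69 [124.9 247.1] [349.2 320.7  84.2] [344.7 342.6  15. ]
top hammer 0.58 [252.5 242.6] [362.9 -90.7  14.4] [363.  -90.7  15. ]
side receiver_rim 0.8 [200.  121.4] [334.9 331.   95.6] [334.9 300.  116. ]
side fine_center 0.85 [266.3 242.4] [ 507.5 -300.4   23. ] [ 507.2 -302.    25. ]
side coarse_center 0.75 [305.8 247.1] [ 628.8 -343.8   28.6] [ 629.8 -341.    25. ]
side dial_grip 0.61 [224.1 209.8] [ 386.2 -126.4   19.2] 
side dial_grip 0.49 [231.8 135.1] [453.5 189.5 111.9] 
side hammer 0.82 [223.7 208.6] [ 385.2 -123.5   22.5] [ 385.6 -116.1   15. ]
```

View pics/crop0.png

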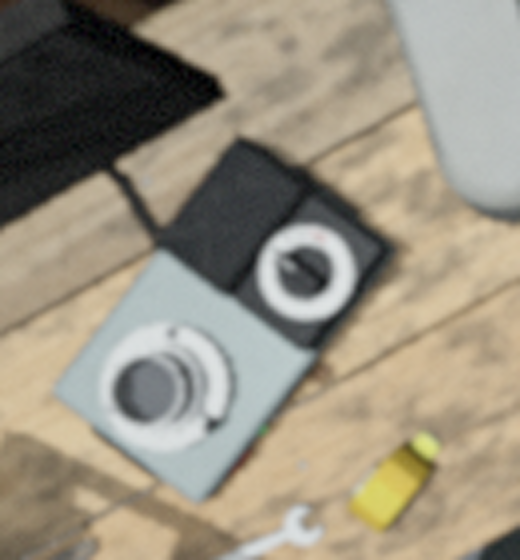

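View pics/side0.png

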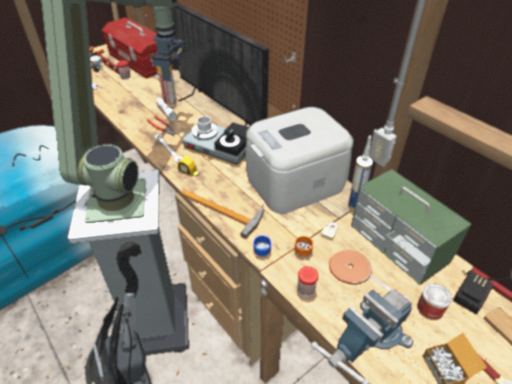

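Emit:
arm_command([
  {"offset": [-0.02, -0.02, -0.05], "spin": 0},
  {"offset": [-0.036, -0.04, -0.03], "spin": 0},
  {"offset": [-0.036, -0.04, -0.03], "spin": 0},
  {"offset": [-0.036, -0.04, -0.03], "spin": 0},
  {"offset": [-0.036, -0.04, -0.03], "spin": 0},
])

```text
time_s: 1.52
ee_pos: [312.3, 290.6, 399.1]
ee_rot: [180.0, 0.0, 155.7]
force: [0.8, 0.1, 0.1]
gripper_width: 91.2
gripper_force: 0.0
```

Emit:
arm_command([
  {"offset": [0, 0, 0], "spin": 0},
  {"offset": [0, 0, 0], "spin": 0},
])

```text
time_s: 1.78
ee_pos: [312.0, 292.5, 397.6]
ee_rot: [180.0, -0.0, 155.6]
force: [0.3, 0.3, 0.3]
gripper_width: 91.3
gripper_force: 0.0
```

```bash
cat > look.py <<'E'
from h import *
import sys
def look(name,targets):
    st=env.state(); f,d=env.grab_frame("wrist"); cv2.imwrite(f"pics/{name}.png",f); np.save(f"pics/{name}.npy",d); 
    print("tcp",st["ee_pos"].round(1),st["ee_rot"].round(2),"t",st["time_s"],"q",st["qpos"].round(1))
    for t,zz in targets.items():
        for q in env.pinpoint("wrist",t)[:2]:
            u,v=q["location"]; dd=d[int(v),int(u)]
            print(t,round(q["score"],2),np.round(q["location"],1),"atz",px2w("wrist",u,v,z=zz,st=st).round(1),"depth",px2w("wrist",u,v,d=dd,st=st).round(1) if dd else None)
    return st,f,d
def cloud(st,d):
    m=env.camera_model("wrist"); v,u=np.mgrid[:384,:512]; a=np.stack([u-m["cx"],v-m["cy"]],-1); r=np.hypot(a[...,0],a[...,1])+1e-9; th=r/m["fx"]
    P=np.dstack([a/r[...,None]*np.tan(th)[...,None],np.ones_like(r)])*d[...,None]
    H=np.array(m["hand_eye"]); Q=P@H[:3,:3].T+H[:3,3]
    return Q@R.from_euler('xyz',st["ee_rot"],degrees=True).as_matrix().T+st["ee_pos"]
E
python3 - <<'E'
from look import *
st,f,d=look("w1",{"receiver_rim":116,"dial_grip":110})
np.save("pics/w1c.npy",cloud(st,d))
E
```

```text
tcp [312.  292.5 397.6] [ 1.7999e+02 -4.0000e-02  1.5563e+02] t 1.775 q [ 41.6   1.   87.3   0.   91.7 -24.1]
receiver_rim 0.8 [275.7 174.8] atz [352.2 315.4 116. ] depth [360.5 314.9  81.2]
dial_grip 0.43 [229.  253.9] atz [446.2 191.1 110. ] depth [281.  299.8 479. ]
```

View pics/w1.png

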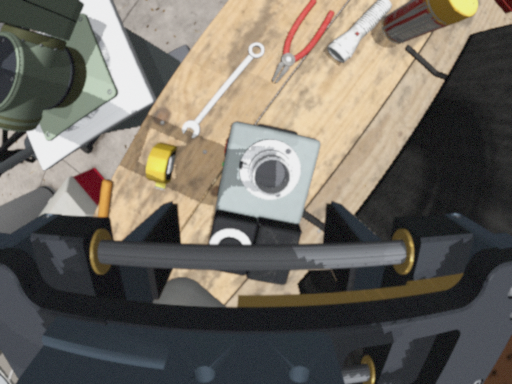

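```bash
cat >> look.py <<'E'
from scipy.optimize import least_squares
def circ(C,c0,zlo,zhi,r=None,rad=45):
    m=(np.hypot(C[...,0]-c0[0],C[...,1]-c0[1])<rad)&(C[...,2]>zlo)&(C[...,2]<zhi); p=C[m]
    g=lambda x:np.hypot(p[:,0]-x[0],p[:,1]-x[1])-(x[2] if r is None else r)
    s=least_squares(g,[*c0,29.][:3 if r is None else 2],loss="soft_l1",f_scale=2)
    print("circ n",len(p),"z",np.median(p[:,2]).round(1),s.x.round(1),"res",np.abs(g(s.x)).mean().round(2)); return s.x
E
python3 - <<'E'
from look import *
C=np.load("pics/w1c.npy")
circ(C,(350,310),110,122)
circ(C,(350,310),110,122,28.5)
m=(np.hypot(C[...,0]-350,C[...,1]-310)<110)
print(np.histogram(C[m][:,2],bins=np.arange(-10,140,5)))
# rgb ellipse of rim
m=(C[...,2]>60)&(C[...,2]<80)&(np.hypot(C[...,0]-350,C[...,1]-310)<180)
print(cv2.minAreaRect(C[m][:,:2].astype(np.float32)))
E
```

```text
circ n 303 z 115.1 [352.3 309.   28.4] res 0.91
circ n 303 z 115.1 [352.3 309. ] res 0.91
(array([   4, 1677,  991,    0,    0,    0,    6,    8,   20,   86,  334,
       4488,   78,   55,  345, 1050,  106,  616,  774,  157,  253,   53,
         40,   60,  129,  174,    0,    0,    0]), array([-10,  -5,   0,   5,  10,  15,  20,  25,  30,  35,  40,  45,  50,
        55,  60,  65,  70,  75,  80,  85,  90,  95, 100, 105, 110, 115,
       120, 125, 130, 135]))
((372.9779357910156, 241.19105529785156), (223.99522399902344, 174.06790161132812), 76.81298828125)
```

Emit:
arm_command([
  {"offset": [-0.038, -0.042, 0], "spin": 0},
  {"offset": [-0.038, -0.042, 0], "spin": 0},
  {"offset": [-0.038, -0.042, 0], "spin": 0},
  {"offset": [-0.038, -0.042, 0], "spin": 0},
  {"offset": [-0.038, -0.042, 0], "spin": 0},
])

```text
time_s: 2.55
ee_pos: [399.3, 21.9, 397.1]
ee_rot: [-180.0, -0.1, 155.8]
force: [0.7, 0.6, 1.4]
gripper_width: 91.2
gripper_force: 0.0
```

Emit:
arm_command([
  {"offset": [-0.038, -0.042, 0], "spin": 0},
  {"offset": [-0.038, -0.042, 0], "spin": 0},
  {"offset": [-0.038, -0.042, 0], "spin": 0},
  {"offset": [-0.038, -0.042, 0], "spin": 0},
  {"offset": [-0.038, -0.042, 0.02]},
])

```text
invalid input at $.motion[4]: expected keys offset, spin
```

Emit:
arm_command([
  {"offset": [-0.035, -0.042, 0.02], "spin": 0},
  {"offset": [0, 0, 0.05], "spin": 0},
  {"offset": [0, 0, 0.04], "spin": 0},
  {"offset": [0, 0, 0], "spin": 0},
  {"offset": [0, 0, 0], "spin": 0},
])

```text
time_s: 3.18
ee_pos: [414.5, -29.5, 289.1]
ee_rot: [180.0, 0.1, 155.7]
force: [0.4, -1.1, 0.8]
gripper_width: 91.3
gripper_force: 0.0
```

```bash
python3 - <<'E'
from look import *
st,f,d=look("w2",{"fine_center":25,"coarse_center":25,"screw_jar":40})
C=cloud(st,d);np.save("pics/w2c.npy",C)
circ(C,(500,-308),44,56)
circ(C,(628,-338),44,56)
E
```

```text
tcp [414.5 -29.5 289.1] [1.7996e+02 1.0000e-01 1.5574e+02] t 3.175 q [ -5.7   1.4 101.9   0.   76.5 -71.4]
circ n 0 z nan [ 500. -308.   29.] res nan
circ n 0 z nan [ 628. -338.   29.] res nan
  return _methods._mean(a, axis=axis, dtype=dtype,
  ret = ret.dtype.type(ret / rcount)
look.py:21: RuntimeWarning: Mean of empty slice.
  print("circ n",len(p),"z",np.median(p[:,2]).round(1),s.x.round(1),"res",np.abs(g(s.x)).mean().round(2)); return s.x
```

View pics/w2.png

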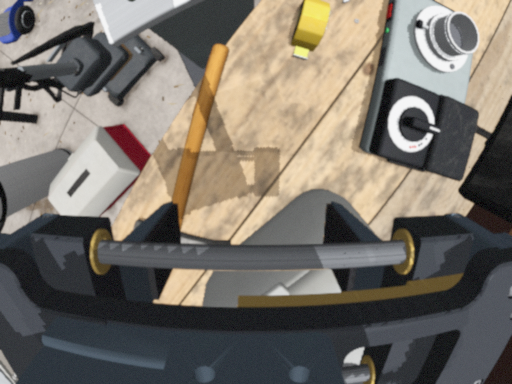

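```bash
python3 - <<'E'
from look import *
st=env.state(); C=np.load("pics/w2c.npy")
for q in env.pinpoint("wrist","dial_grip"): print(q, px2w("wrist",*q["location"],z=90,st=st),px2w("wrist",*q["location"],z=110,st=st))
c=(440,195); m=np.hypot(C[...,0]-c[0],C[...,1]-c[1])<60
print(np.histogram(C[m][:,2],bins=np.arange(40,130,4)))
E
```

```text
{'location': [421.8, 124.2], 'score': 0.61} [452.21178773 203.52117082  90.        ] [446.41393733 192.05077248 110.        ]
(array([ 122,  176,   73,   67,   72,   73,   77,   84,   81,  129,  528,
       2193,  279,  839,  130,   21,   20,   22,   19,   22,  185,   92]), array([ 40,  44,  48,  52,  56,  60,  64,  68,  72,  76,  80,  84,  88,
        92,  96, 100, 104, 108, 112, 116, 120, 124, 128]))
```

Emit:
arm_command([
  {"offset": [-0.038, -0.042, -0.05], "spin": 0},
  {"offset": [-0.038, -0.042, -0.02], "spin": 0},
  {"offset": [-0.038, -0.042, 0], "spin": 0},
  {"offset": [-0.038, -0.042, 0], "spin": 0},
  {"offset": [-0.038, -0.042, 0.0], "spin": 0},
])

```text
time_s: 4.05
ee_pos: [497.5, -292.2, 350.1]
ee_rot: [180.0, 0.1, 155.7]
force: [0.7, 1.1, 0.1]
gripper_width: 90.7
gripper_force: 0.0
```

Emit:
arm_command([
  {"offset": [0, 0, 0.05], "spin": 0},
  {"offset": [0, 0, 0.03], "spin": 0},
  {"offset": [0, 0, 0], "spin": 0},
  {"offset": [0, 0, 0], "spin": 0},
])

```text
time_s: 4.55
ee_pos: [497.8, -290.7, 271.2]
ee_rot: [-180.0, 0.2, 155.7]
force: [-0.5, -0.4, 1.4]
gripper_width: 91.4
gripper_force: 0.0
```

```bash
python3 - <<'E'
from look import *
st,f,d=look("w3",{"fine_center":25,"coarse_center":25,"screw_jar":40})
C=cloud(st,d);np.save("pics/w3c.npy",C)
circ(C,(500,-308),42,56)
circ(C,(628,-338),42,56)
E
```

```text
tcp [ 497.8 -290.7  271.2] [-179.98    0.18  155.67] t 4.55 q [-31.4  17.   85.3   0.   77.5 -97.1]
fine_center 0.84 [227.4 164.4] atz [ 489.3 -322.7   25. ] depth [ 491.  -324.5   13. ]
fine_center 0.17 [253.7 247. ] atz [ 619.1 -341.3   25. ] depth [ 468.7 -276.5  349.7]
coarse_center 0.91 [253.2 247.7] atz [ 619.9 -342.5   25. ] depth [ 468.8 -276.8  349.7]
coarse_center 0.51 [228.8 163.9] atz [ 489.5 -320.6   25. ] depth [ 490.9 -322.1   14.8]
screw_jar 0.89 [170.3 262.4] atz [ 586.2 -466.1   40. ] depth [ 462.  -300.1  353.5]
circ n 451 z 49.1 [ 491.8 -319.2   28.5] res 0.91
circ n 215 z 48.3 [ 623.  -340.7   28.5] res 0.8
```

View pics/w3.png

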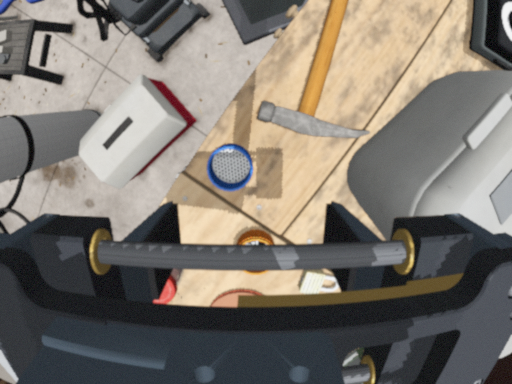

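Emit:
arm_command([
  {"offset": [-0.003, -0.014, 0.05], "spin": 0},
  {"offset": [-0.0033, -0.0145, 0.05], "spin": 0},
  {"offset": [0, 0, 0.045], "spin": 0},
  {"offset": [0, 0, 0], "spin": 0},
  {"offset": [0, 0, 0], "spin": 0},
])

```text
time_s: 5.38
ee_pos: [492.3, -319.6, 126.5]
ee_rot: [-180.0, 0.2, 155.7]
force: [0.1, -0.0, 0.9]
gripper_width: 91.1
gripper_force: 0.0
```

```bash
python3 - <<'E'
from look import *
st,f,d=look("w4",{"fine_center":25})
C=cloud(st,d);np.save("pics/w4c.npy",C)
circ(C,(491.8,-319),42,56)
E
```

```text
tcp [ 492.3 -319.6  126.5] [-179.97    0.21  155.68] t 5.375 q [-34.1  23.8  96.7   0.   59.3 -99.8]
fine_center 0.79 [248.1 188.9] atz [ 491.5 -322.1   25. ] depth [ 494.1 -323.5   14.5]
circ n 1154 z 49.0 [ 491.3 -319.3   28.1] res 0.89
```

View pics/w4.png

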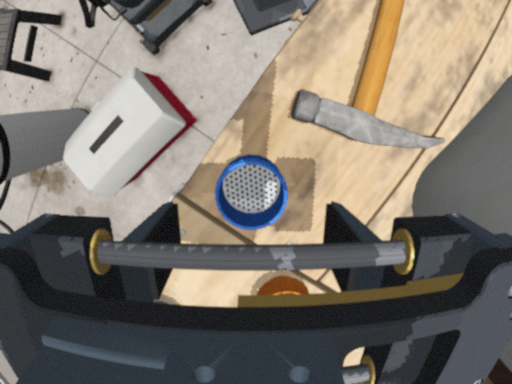

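Emit:
arm_command([
  {"offset": [0.001, 0, 0.04], "spin": 0},
  {"offset": [0, 0, 0.04], "spin": 0},
  {"offset": [0, 0, 0.014], "spin": 0},
  {"offset": [0, 0, 0], "spin": 0},
])

```text
time_s: 5.98
ee_pos: [490.6, -318.7, 30.9]
ee_rot: [-180.0, 0.0, 155.7]
force: [-0.4, -0.8, 0.7]
gripper_width: 91.2
gripper_force: 0.0
```

Emit:
arm_command([
  {"offset": [0, 0, 0], "spin": 0},
  {"offset": [0, 0, 0], "spin": 0},
  {"offset": [0, 0, 0], "spin": 0},
  {"offset": [0, 0, 0], "spin": 0},
  {"offset": [0, 0, 0], "spin": 0},
], jaw=0.05, newtons=15)

```text
time_s: 6.6
ee_pos: [490.4, -318.7, 31.0]
ee_rot: [-180.0, 0.1, 155.7]
force: [-1.4, -0.2, 5.6]
gripper_width: 60.4
gripper_force: 15.0
```

Emit:
arm_command([
  {"offset": [0, 0, -0.02], "spin": 0},
  {"offset": [0, 0, -0.05], "spin": 0},
  {"offset": [0, 0, -0.055], "spin": 0},
  {"offset": [0, 0, -0.055], "spin": 0},
  {"offset": [0, 0, -0.055], "spin": 0},
])

```text
time_s: 7.22
ee_pos: [489.6, -318.2, 266.4]
ee_rot: [180.0, -0.1, 155.7]
force: [0.5, 0.3, -0.9]
gripper_width: 60.6
gripper_force: 15.0
```

Emit:
arm_command([
  {"offset": [0.01, 0.015, -0.055], "spin": 0},
  {"offset": [0.03, 0.04, -0.03], "spin": 0},
  {"offset": [0.03, 0.04, 0], "spin": 0},
  {"offset": [0.03, 0.04, 0], "spin": 0},
  {"offset": [0.03, 0.04, 0], "spin": 0},
])

```text
time_s: 7.85
ee_pos: [442.8, -103.9, 349.7]
ee_rot: [180.0, -0.1, 155.6]
force: [-0.0, -0.7, -1.2]
gripper_width: 60.8
gripper_force: 15.0
```

Emit:
arm_command([
  {"offset": [0.03, 0.04, 0], "spin": 0},
  {"offset": [0.03, 0.04, 0], "spin": 0},
  {"offset": [0.03, 0.04, 0], "spin": 0},
  {"offset": [0.03, 0.04, 0], "spin": 0},
  {"offset": [0.03, 0.04, 0], "spin": 0},
])

```text
time_s: 8.48
ee_pos: [388.6, 139.9, 349.8]
ee_rot: [-180.0, -0.0, 155.7]
force: [0.2, -0.1, -0.6]
gripper_width: 60.6
gripper_force: 15.0
```

Emit:
arm_command([
  {"offset": [0.03, 0.04, 0], "spin": 0},
  {"offset": [0.03, 0.04, 0], "spin": 0},
  {"offset": [0.012, 0.02, 0], "spin": 0},
  {"offset": [0, 0, 0], "spin": 0},
  {"offset": [0, 0, 0], "spin": 0},
])

```text
time_s: 9.1
ee_pos: [365.0, 258.6, 349.9]
ee_rot: [-179.9, -0.0, 155.6]
force: [-0.0, -0.9, -1.2]
gripper_width: 60.4
gripper_force: 15.0
```

```bash
python3 - <<'E'
from look import *
st,f,d=look("w5",{"receiver_rim":116})
C=cloud(st,d);np.save("pics/w5c.npy",C)
circ(C,(352,309),109,122)
E
```

```text
tcp [365.  258.6 349.9] [-1.7993e+02 -1.0000e-02  1.5565e+02] t 9.1 q [ 33.9   3.3  91.4  -0.   85.3 -31.8]
receiver_rim 0.56 [280.5 138.3] atz [351.  307.3 116. ] depth [355.6 309.   80.9]
circ n 398 z 115.2 [352.  308.6  28.3] res 0.97
```

Emit:
arm_command([
  {"offset": [0.016, 0.02, 0.03], "spin": 0},
  {"offset": [0.0164, 0.02, 0.045], "spin": 0},
  {"offset": [0, 0, 0.05], "spin": 0},
  {"offset": [0, 0, 0.03], "spin": 0},
  {"offset": [0, 0, 0], "spin": 0},
])

```text
time_s: 9.82
ee_pos: [351.2, 307.4, 193.6]
ee_rot: [-179.7, -0.1, 155.6]
force: [0.5, -0.4, -0.9]
gripper_width: 60.6
gripper_force: 15.0
```

Emit:
arm_command([
  {"offset": [0, 0, 0], "spin": 0},
])

```text
time_s: 9.95
ee_pos: [353.1, 309.4, 196.8]
ee_rot: [179.9, 0.1, 155.6]
force: [-0.1, 0.1, -0.8]
gripper_width: 60.7
gripper_force: 15.0
```

```bash
python3 - <<'E'
from look import *
st,f,d=look("w6",{"receiver_rim":116})
C=cloud(st,d);np.save("pics/w6c.npy",C)
circ(C,(352,309),109,122)
E
```

```text
tcp [353.1 309.4 196.8] [1.7985e+02 7.0000e-02 1.5560e+02] t 9.95 q [ 39.8  10.1 105.7   0.   64.  -25.8]
circ n 569 z 115.1 [352.1 308.8  28.5] res 0.96
```

View pics/w6.png

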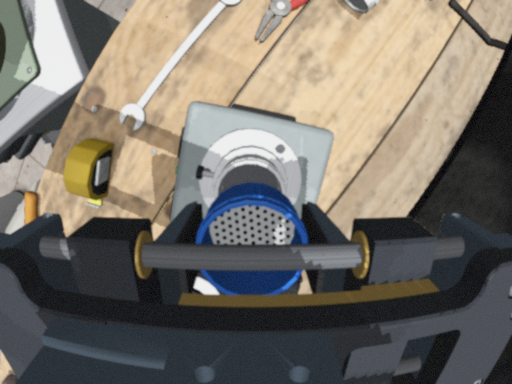

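```bash
python3 - <<'E'
from look import *
C=np.load("pics/w6c.npy")
m=np.hypot(C[...,0]-352,C[...,1]-309)<40
print(np.histogram(C[m][:,2],bins=np.arange(100,260,8)))
circ(C,(352,309),209,222,rad=36)
circ(C,(352,309),109,120,rad=36)
E
```

```text
(array([  33,  482,  100,    0,    0,    0,    0,    0,    0, 1689, 1529,
        805, 1012, 1420, 1954,  378,  487,  712,  326]), array([100, 108, 116, 124, 132, 140, 148, 156, 164, 172, 180, 188, 196,
       204, 212, 220, 228, 236, 244, 252]))
circ n 2637 z 214.6 [354.  309.1  28.5] res 1.44
circ n 569 z 115.1 [352.1 308.8  28.5] res 0.96
```

Emit:
arm_command([
  {"offset": [0.001, -0.0005, 0.025], "spin": 0},
  {"offset": [0, 0, 0.02], "spin": 0},
  {"offset": [0, 0, 0], "spin": 0},
  {"offset": [0, 0, 0], "spin": 0},
])

```text
time_s: 10.55
ee_pos: [351.8, 309.7, 151.7]
ee_rot: [179.9, 0.1, 155.7]
force: [0.6, 0.1, -1.0]
gripper_width: 60.3
gripper_force: 15.0
```

Emit:
arm_command([
  {"offset": [0, 0, 0.005], "spin": 0},
  {"offset": [0, 0, 0.005], "spin": 0},
  {"offset": [0, 0, 0.003], "spin": 0},
  {"offset": [0, 0, 0], "spin": 0},
  {"offset": [0, 0, 0], "spin": 0},
])

```text
time_s: 11.18
ee_pos: [351.0, 309.2, 137.4]
ee_rot: [180.0, 0.0, 155.7]
force: [-0.2, -0.3, -0.9]
gripper_width: 60.3
gripper_force: 15.0
```

No contact, entering the mouth. Continue down.

Emit:
arm_command([
  {"offset": [0, 0, 0.002], "spin": 0},
  {"offset": [0, 0, 0.0015], "spin": 0},
  {"offset": [0, 0, 0], "spin": 0},
  {"offset": [0, 0, 0], "spin": 0},
])

```text
time_s: 11.68
ee_pos: [350.9, 309.1, 133.8]
ee_rot: [180.0, 0.0, 155.7]
force: [0.7, 0.5, -1.4]
gripper_width: 60.5
gripper_force: 15.0
```

Emit:
arm_command([
  {"offset": [0, 0, 0.001], "spin": 0},
  {"offset": [0, 0, 0.001], "spin": 0},
  {"offset": [0, 0, 0], "spin": 0},
  {"offset": [0, 0, 0], "spin": 0},
])

```text
time_s: 12.18
ee_pos: [351.0, 309.2, 132.9]
ee_rot: [180.0, 0.0, 155.7]
force: [-2.0, -1.4, 6.4]
gripper_width: 60.5
gripper_force: 15.0
```

Emit:
arm_command([
  {"offset": [0, 0, 0], "spin": 0},
  {"offset": [0, 0, 0], "spin": 0},
  {"offset": [0, 0, 0], "spin": 0},
  {"offset": [0, 0, 0], "spin": 0},
], jaw=0.091)

```text
time_s: 12.68
ee_pos: [350.9, 309.1, 131.7]
ee_rot: [-180.0, -0.0, 155.7]
force: [-0.0, 0.1, 0.1]
gripper_width: 91.0
gripper_force: 0.0
```

Emit:
arm_command([
  {"offset": [0, 0, -0.02], "spin": 0},
  {"offset": [0, 0, -0.04], "spin": 0},
  {"offset": [0, 0, -0.03], "spin": 0},
  {"offset": [0, 0, 0], "spin": 0},
  {"offset": [0, 0, 0], "spin": 0},
])

```text
time_s: 13.3
ee_pos: [350.4, 308.7, 220.9]
ee_rot: [-179.9, -0.0, 155.7]
force: [-0.5, -0.8, -0.6]
gripper_width: 90.8
gripper_force: 0.0
```

```bash
python3 - <<'E'
from look import *
st,f,d=look("w7",{"fine_center":127})
C=cloud(st,d);np.save("pics/w7c.npy",C)
circ(C,(352,309),145,160)
m=np.hypot(C[...,0]-352,C[...,1]-309)<31
print(np.histogram(C[m][:,2],bins=np.arange(100,170,4)))
p=C[m&(C[...,2]>147)&(C[...,2]<160)]; A=np.c_[p[:,:2]-[352,309],np.ones(len(p))]; print(np.linalg.lstsq(A,p[:,2],rcond=None)[0])
E
```

```text
tcp [350.4 308.7 220.9] [-1.7991e+02 -4.0000e-02  1.5567e+02] t 13.3 q [ 40.    8.9 103.5   0.   67.7 -25.7]
fine_center 0.64 [252.1 193.8] atz [352.8 308.6 127. ] depth [355.4 307.4 117. ]
circ n 1187 z 151.1 [352.3 309.1  28.1] res 0.89
(array([  14,    1,  113,  968, 1426,  149,  151,  164,  170,  163,  139,
        317,  750,  171,    0,    0,    0]), array([100, 104, 108, 112, 116, 120, 124, 128, 132, 136, 140, 144, 148,
       152, 156, 160, 164, 168]))
[-7.10017716e-03  2.78878610e-03  1.50959349e+02]
```

View pics/w7.png

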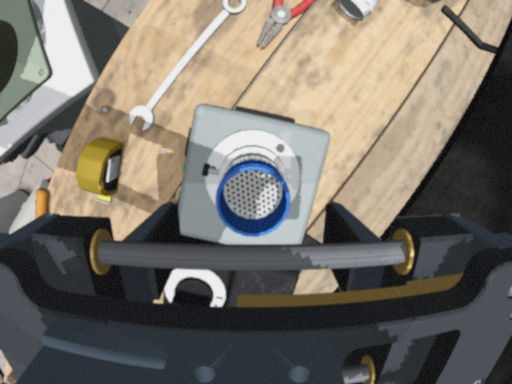

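Emit:
arm_command([
  {"offset": [0, 0, -0.05], "spin": 0},
  {"offset": [-0.02, -0.02, -0.05], "spin": 0},
  {"offset": [-0.04, -0.037, -0.03], "spin": 0},
  {"offset": [-0.04, -0.037, 0], "spin": 0},
  {"offset": [-0.04, -0.037, 0], "spin": 0},
])

```text
time_s: 14.02
ee_pos: [424.8, 130.6, 351.1]
ee_rot: [-180.0, -0.0, 155.7]
force: [1.5, -0.1, 0.2]
gripper_width: 91.0
gripper_force: 0.0
```

Emit:
arm_command([
  {"offset": [-0.04, -0.037, 0], "spin": 0},
  {"offset": [-0.04, -0.037, 0], "spin": 0},
  {"offset": [-0.04, -0.037, 0], "spin": 0},
  {"offset": [-0.04, -0.037, 0], "spin": 0},
  {"offset": [-0.04, -0.037, 0], "spin": 0},
])

```text
time_s: 14.65
ee_pos: [530.7, -120.7, 350.4]
ee_rot: [-180.0, -0.1, 155.6]
force: [1.1, 0.6, -0.9]
gripper_width: 90.8
gripper_force: 0.0
```

Emit:
arm_command([
  {"offset": [-0.04, -0.037, 0], "spin": 0},
  {"offset": [-0.04, -0.037, 0], "spin": 0},
  {"offset": [-0.04, -0.037, 0], "spin": 0},
  {"offset": [-0.04, -0.037, 0], "spin": 0},
  {"offset": [-0.016, -0.016, 0.03], "spin": 0},
])

```text
time_s: 15.28
ee_pos: [624.5, -344.3, 320.8]
ee_rot: [-180.0, 0.1, 155.5]
force: [0.2, 0.1, 0.1]
gripper_width: 90.7
gripper_force: 0.0
```

Emit:
arm_command([
  {"offset": [0, 0, 0.05], "spin": 0},
  {"offset": [0, 0, 0.05], "spin": 0},
  {"offset": [0, 0, 0], "spin": 0},
  {"offset": [0, 0, 0], "spin": 0},
])

```text
time_s: 15.78
ee_pos: [624.1, -341.3, 223.3]
ee_rot: [-180.0, 0.1, 155.7]
force: [-0.5, 0.0, 1.4]
gripper_width: 91.1
gripper_force: 0.0
```

```bash
python3 - <<'E'
from look import *
st,f,d=look("w8",{"coarse_center":25})
C=cloud(st,d);np.save("pics/w8c.npy",C)
circ(C,(623,-340.7),42,56)
E
```

```text
tcp [ 624.1 -341.3  223.3] [-1.7999e+02  1.3000e-01  1.5567e+02] t 15.775 q [-29.6  31.1  69.6   0.   79.2 -95.3]
coarse_center 0.69 [254.8 167.8] atz [ 626.4 -337.3   25. ] depth [ 628.3 -338.    14.8]
circ n 571 z 49.2 [ 623.6 -340.9   28.4] res 0.9
```

Emit:
arm_command([
  {"offset": [0.0005, 0, 0.05], "spin": 0},
  {"offset": [0, 0, 0.05], "spin": 0},
  {"offset": [0, 0, 0.05], "spin": 0},
  {"offset": [0, 0, 0.03], "spin": 0},
  {"offset": [0, 0, 0.01], "spin": 0},
])

```text
time_s: 16.5
ee_pos: [623.1, -340.7, 31.6]
ee_rot: [180.0, -0.0, 155.7]
force: [0.4, -0.0, 0.4]
gripper_width: 91.2
gripper_force: 0.0
```

Emit:
arm_command([
  {"offset": [0, 0, 0], "spin": 0},
  {"offset": [0, 0, 0], "spin": 0},
  {"offset": [0, 0, 0], "spin": 0},
  {"offset": [0, 0, 0], "spin": 0},
  {"offset": [0, 0, 0], "spin": 0},
], jaw=0.05, newtons=18)

```text
time_s: 17.12
ee_pos: [623.5, -341.1, 33.3]
ee_rot: [-180.0, 0.1, 155.7]
force: [-0.0, 1.2, 6.4]
gripper_width: 59.8
gripper_force: 18.0
```

Emit:
arm_command([
  {"offset": [0, 0, 0], "spin": 0},
])

```text
time_s: 17.25
ee_pos: [623.5, -341.1, 33.3]
ee_rot: [-180.0, 0.1, 155.7]
force: [-0.6, 0.1, 5.9]
gripper_width: 60.0
gripper_force: 18.0
```

Emit:
arm_command([
  {"offset": [0, 0, -0.02], "spin": 0},
  {"offset": [0, 0, -0.04], "spin": 0},
  {"offset": [0, 0, -0.05], "spin": 0},
  {"offset": [0, 0, -0.05], "spin": 0},
  {"offset": [0, 0, -0.05], "spin": 0},
])

```text
time_s: 17.88
ee_pos: [622.3, -340.4, 242.7]
ee_rot: [180.0, -0.1, 155.7]
force: [0.6, -0.2, -2.1]
gripper_width: 59.7
gripper_force: 18.0
```

Emit:
arm_command([
  {"offset": [0, 0, -0.05], "spin": 0},
  {"offset": [0, 0, -0.04], "spin": 0},
  {"offset": [0.01, 0.01, -0.02], "spin": 0},
  {"offset": [0.02, 0.02, 0], "spin": 0},
  {"offset": [0.03, 0.03, 0], "spin": 0},
])

```text
time_s: 18.5
ee_pos: [592.0, -260.1, 349.7]
ee_rot: [180.0, -0.2, 155.6]
force: [0.2, 0.1, -1.7]
gripper_width: 59.9
gripper_force: 18.0
```

Emit:
arm_command([
  {"offset": [0.038, 0.035, 0], "spin": 0},
  {"offset": [0.038, 0.035, 0], "spin": 0},
  {"offset": [0.038, 0.035, 0], "spin": 0},
  {"offset": [0.038, 0.035, 0], "spin": 0},
  {"offset": [0.038, 0.035, 0], "spin": 0},
])

```text
time_s: 19.12
ee_pos: [489.6, -21.4, 350.3]
ee_rot: [-180.0, -0.2, 155.7]
force: [0.4, 0.6, -1.3]
gripper_width: 59.7
gripper_force: 18.0
```

Emit:
arm_command([
  {"offset": [0.038, 0.035, 0], "spin": 0},
  {"offset": [0.038, 0.035, 0], "spin": 0},
  {"offset": [0.038, 0.035, 0], "spin": 0},
  {"offset": [0.038, 0.035, 0], "spin": 0},
  {"offset": [0.038, 0.035, 0], "spin": 0},
])

```text
time_s: 19.75
ee_pos: [388.5, 215.4, 350.5]
ee_rot: [-179.9, -0.1, 155.7]
force: [0.2, 0.5, -2.0]
gripper_width: 59.7
gripper_force: 18.0
```

Emit:
arm_command([
  {"offset": [0.035, 0.03, 0], "spin": 0},
  {"offset": [0.025, 0.025, 0], "spin": 0},
  {"offset": [0.01, 0.01, 0], "spin": 0},
  {"offset": [0, 0, 0], "spin": 0},
  {"offset": [0, 0, 0], "spin": 0},
])

```text
time_s: 20.38
ee_pos: [354.0, 301.2, 351.5]
ee_rot: [-179.9, 0.0, 155.6]
force: [0.9, -0.0, -0.7]
gripper_width: 59.9
gripper_force: 18.0
```

Emit:
arm_command([
  {"offset": [0.005, 0.0065, 0.02], "spin": 0},
  {"offset": [0, 0, 0.04], "spin": 0},
  {"offset": [0, 0, 0.04], "spin": 0},
  {"offset": [0, 0, 0.02], "spin": 0},
  {"offset": [0, 0, 0], "spin": 0},
])

```text
time_s: 21.0
ee_pos: [351.7, 308.6, 230.6]
ee_rot: [-179.8, -0.1, 155.6]
force: [-0.1, 0.5, -0.9]
gripper_width: 60.0
gripper_force: 18.0
```

Emit:
arm_command([
  {"offset": [0, 0, 0], "spin": 0},
  {"offset": [0, 0, 0], "spin": 0},
  {"offset": [0, 0, 0], "spin": 0},
])

```text
time_s: 21.38
ee_pos: [352.3, 310.5, 232.6]
ee_rot: [179.9, 0.0, 155.7]
force: [-0.4, 0.3, -0.9]
gripper_width: 59.6
gripper_force: 18.0
```

```bash
python3 - <<'E'
from look import *
st,f,d=look("w9",{"nut0":185,"nut1":185})
C=cloud(st,d);np.save("pics/w9c.npy",C)
z=st["ee_pos"][2]
circ(C,(352,309),145,158,rad=36)
circ(C,(352,309),z+10,z+24,rad=36)
E
```

```text
tcp [352.3 310.5 232.6] [1.7991e+02 4.0000e-02 1.5565e+02] t 21.375 q [ 40.    8.5 102.2   0.   69.2 -25.7]
nut0 0.85 [262.2 208.4] atz [355.6 318.  185. ] depth [342.7 322.1 223.6]
nut0 0.75 [226.3 220.2] atz [353.1 290.2 185. ] depth [340.8 299.5 223.4]
nut1 0.85 [262.2 208.4] atz [355.6 318.  185. ] depth [342.7 322.1 223.6]
nut1 0.75 [226.3 220.2] atz [353.1 290.2 185. ] depth [340.8 299.5 223.4]
circ n 512 z 151.0 [353.  308.8  28.7] res 0.93
circ n 2674 z 248.3 [352.  310.7  28.6] res 1.36
```

View pics/w9.png

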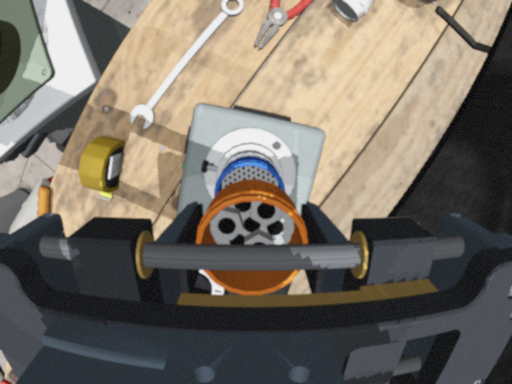

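Emit:
arm_command([
  {"offset": [-0.0005, -0.001, 0.02], "spin": 0},
  {"offset": [0, 0, 0.02], "spin": 0},
  {"offset": [0, 0, 0.005], "spin": 0},
  {"offset": [0, 0, 0], "spin": 0},
  {"offset": [0, 0, 0], "spin": 0},
])

```text
time_s: 22.15
ee_pos: [352.5, 309.6, 187.6]
ee_rot: [179.9, 0.0, 155.7]
force: [0.2, -0.1, -1.4]
gripper_width: 59.8
gripper_force: 18.0
```

Emit:
arm_command([
  {"offset": [0, 0, 0.005], "spin": 0},
  {"offset": [0, 0, 0.004], "spin": 0},
  {"offset": [0, 0, 0.003], "spin": 0},
  {"offset": [0, 0, 0], "spin": 0},
  {"offset": [0, 0, 0], "spin": 0},
])

```text
time_s: 22.78
ee_pos: [352.1, 309.2, 174.9]
ee_rot: [180.0, 0.0, 155.7]
force: [-0.0, -0.2, -1.3]
gripper_width: 59.6
gripper_force: 18.0
```

Emit:
arm_command([
  {"offset": [0, 0, 0.002], "spin": 0},
  {"offset": [0, 0, 0.001], "spin": 0},
  {"offset": [0, 0, 0], "spin": 0},
  {"offset": [0, 0, 0], "spin": 0},
])

```text
time_s: 23.28
ee_pos: [352.1, 309.2, 171.9]
ee_rot: [180.0, 0.0, 155.7]
force: [0.2, -0.3, -1.0]
gripper_width: 59.8
gripper_force: 18.0
```

Emit:
arm_command([
  {"offset": [0, 0, 0.001], "spin": 0},
  {"offset": [0, 0, 0.0005], "spin": 0},
  {"offset": [0, 0, 0], "spin": 0},
  {"offset": [0, 0, 0], "spin": 0},
])

```text
time_s: 23.78
ee_pos: [352.1, 309.3, 171.2]
ee_rot: [180.0, 0.0, 155.7]
force: [-1.9, -1.5, 5.4]
gripper_width: 60.0
gripper_force: 18.0
```

Emit:
arm_command([
  {"offset": [0, 0, 0], "spin": 0},
  {"offset": [0, 0, 0], "spin": 0},
  {"offset": [0, 0, 0], "spin": 0},
  {"offset": [0, 0, 0], "spin": 0},
], jaw=0.091)

```text
time_s: 24.28
ee_pos: [352.1, 309.2, 170.2]
ee_rot: [-180.0, -0.0, 155.7]
force: [-0.0, 0.6, -0.2]
gripper_width: 90.5
gripper_force: 0.0
```

Emit:
arm_command([
  {"offset": [0, 0, -0.02], "spin": 0},
  {"offset": [0, 0, -0.04], "spin": 0},
  {"offset": [0, 0, -0.03], "spin": 0},
  {"offset": [0, 0, 0], "spin": 0},
  {"offset": [0, 0, 0], "spin": 0},
])

```text
time_s: 24.9
ee_pos: [351.5, 308.7, 259.2]
ee_rot: [-179.9, -0.0, 155.7]
force: [0.4, 0.4, 0.7]
gripper_width: 91.3
gripper_force: 0.0
```

```bash
python3 - <<'E'
from look import *
st,f,d=look("w10",{"coarse_center":163,"nut0":148})
C=cloud(st,d);np.save("pics/w10c.npy",C)
c=circ(C,(352,309),180,195)
m=np.hypot(C[...,0]-352,C[...,1]-309)<31
p=C[m&(C[...,2]>183)&(C[...,2]<195)]; A=np.c_[p[:,:2]-[352,309],np.ones(len(p))]; print(np.linalg.lstsq(A,p[:,2],rcond=None)[0])
E
```

```text
tcp [351.5 308.7 259.2] [-1.7991e+02 -5.0000e-02  1.5566e+02] t 24.9 q [ 39.9   7.5  99.6   0.   73.1 -25.8]
coarse_center 0.58 [252.4 192.4] atz [353.5 309.1 163. ] depth [356.  308.  153.5]
nut0 0.83 [259.9 174.1] atz [344.3 320.9 148. ] depth [341.4 321.7 161.4]
nut0 0.81 [254.6 203.3] atz [368.  304.8 148. ] depth [363.8 306.6 161.9]
circ n 1217 z 186.9 [352.  309.9  28.1] res 0.91
[-7.73640496e-03  5.32727617e-03  1.86918097e+02]
```

Emit:
arm_command([
  {"offset": [0, 0, -0.03], "spin": 0},
  {"offset": [-0.045, -0.023, 0], "spin": 0},
  {"offset": [-0.045, -0.023, 0], "spin": 0},
  {"offset": [-0.044, -0.023, 0], "spin": 0},
  {"offset": [0, 0, 0], "spin": -0.17},
])

```text
time_s: 25.68
ee_pos: [447.1, 188.6, 289.1]
ee_rot: [-179.9, -0.1, 165.4]
force: [0.1, 0.1, 0.5]
gripper_width: 90.9
gripper_force: 0.0
```

Emit:
arm_command([
  {"offset": [0, 0, 0], "spin": -0.17},
  {"offset": [0, 0, 0], "spin": -0.17},
  {"offset": [0, 0, 0], "spin": -0.17},
  {"offset": [0, 0, 0], "spin": -0.17},
  {"offset": [0, 0, 0], "spin": -0.17},
])

```text
time_s: 26.3
ee_pos: [445.4, 190.9, 289.2]
ee_rot: [180.0, -0.1, -145.6]
force: [-0.0, -0.5, -0.5]
gripper_width: 91.2
gripper_force: 0.0
```

Emit:
arm_command([
  {"offset": [0, 0, 0.02], "spin": -0.17},
  {"offset": [0, 0, 0.02], "spin": -0.17},
  {"offset": [0, 0, 0], "spin": 0},
  {"offset": [0, 0, 0], "spin": 0},
], jaw=0.05)

```text
time_s: 26.8
ee_pos: [445.9, 191.2, 250.6]
ee_rot: [-180.0, 0.0, -126.6]
force: [0.0, -0.4, -0.0]
gripper_width: 53.8
gripper_force: 0.0
```

```bash
python3 - <<'E'
from look import *
st,f,d=look("w11",{"dial_grip":113})
C=cloud(st,d);np.save("pics/w11c.npy",C)
m=(np.hypot(C[...,0]-446,C[...,1]-191)<40)&(C[...,2]>105)&(C[...,2]<135)
p=C[m]; print(len(p),np.percentile(p[:,2],[5,50,95]),p.mean(0))
print(cv2.minAreaRect(p[:,:2].astype(np.float32)))
m=(np.hypot(C[...,0]-446,C[...,1]-191)<40)&(C[...,2]>80)&(C[...,2]<105); print(np.percentile(C[m][:,2],[5,25,50,75,95]))
cv2.imwrite("pics/w11b.png",cv2.resize(f[80:280,150:380],None,fx=3,fy=3))
E
```

```text
tcp [445.9 191.2 250.6] [-1.7999e+02  2.0000e-02 -1.2656e+02] t 26.8 q [  21.8    9.3   98.6    0.    72.1 -121.6]
dial_grip 0.86 [250.4 182.2] atz [449.2 192.  113. ] depth [447.6 189.9 123.4]
528 [118.49995401 123.39553233 124.67782117] [445.59932839 189.06595324 122.66877465]
((446.9665222167969, 190.9699249267578), (44.06393814086914, 11.14907169342041), 53.3671760559082)
[84.29387656 86.29235683 87.0884762  94.45073755 95.97752836]
```

View pics/w11b.png

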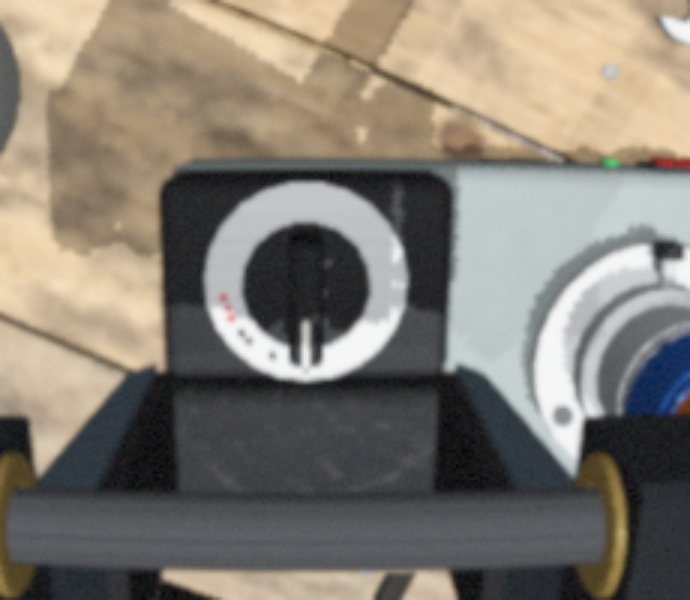

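Emit:
arm_command([
  {"offset": [-0.0005, -0.001, 0.04], "spin": 0},
  {"offset": [0, 0, 0.04], "spin": 0},
  {"offset": [0, 0, 0.035], "spin": 0},
  {"offset": [0, 0, 0.015], "spin": 0},
  {"offset": [0, 0, 0.0065], "spin": 0},
])

```text
time_s: 27.52
ee_pos: [446.9, 190.9, 113.5]
ee_rot: [180.0, -0.0, -126.5]
force: [-0.3, 0.1, 0.1]
gripper_width: 50.1
gripper_force: 0.0
```

Emit:
arm_command([
  {"offset": [0, 0, 0], "spin": 0},
  {"offset": [0, 0, 0], "spin": 0},
  {"offset": [0, 0, 0], "spin": 0},
  {"offset": [0, 0, 0], "spin": 0},
  {"offset": [0, 0, 0], "spin": 0},
], jaw=0.005, newtons=30)

```text
time_s: 28.15
ee_pos: [446.3, 191.5, 114.3]
ee_rot: [179.9, 0.0, -126.5]
force: [-2.6, 3.8, 4.2]
gripper_width: 11.8
gripper_force: 30.0
```

Emit:
arm_command([
  {"offset": [0, 0, 0], "spin": 0.05},
  {"offset": [0, 0, 0], "spin": 0.1},
  {"offset": [0, 0, 0], "spin": 0.12},
  {"offset": [0, 0, 0], "spin": 0.12},
  {"offset": [0, 0, 0], "spin": 0.12},
])

```text
time_s: 28.78
ee_pos: [446.7, 191.0, 114.3]
ee_rot: [180.0, 0.0, -155.8]
force: [-2.7, 0.2, 4.1]
gripper_width: 12.1
gripper_force: 30.0
```

Emit:
arm_command([
  {"offset": [0, 0, 0], "spin": 0.12},
  {"offset": [0, 0, 0], "spin": 0.12},
  {"offset": [0, 0, 0], "spin": 0.12},
  {"offset": [0, 0, 0], "spin": 0.12},
  {"offset": [0, 0, 0], "spin": 0.12},
])

```text
time_s: 29.4
ee_pos: [446.8, 190.3, 114.3]
ee_rot: [-179.9, 0.0, 169.8]
force: [-1.1, -1.7, 4.4]
gripper_width: 11.8
gripper_force: 30.0
```

Emit:
arm_command([
  {"offset": [0, 0, 0], "spin": 0.1},
  {"offset": [0, 0, 0], "spin": 0.06},
  {"offset": [0, 0, 0], "spin": 0},
  {"offset": [0, 0, 0], "spin": 0},
  {"offset": [0, 0, 0], "spin": 0},
])

```text
time_s: 30.02
ee_pos: [446.7, 190.1, 114.2]
ee_rot: [-179.9, 0.0, 160.9]
force: [-3.0, -2.5, 5.1]
gripper_width: 11.8
gripper_force: 30.0
```

```bash
python3 - <<'E'
from look import *
st,f,d=look("w12",{"dial_grip":113}); print(st["force"],st["torque"],st["gripper_width"])
C=cloud(st,d); circ(C,(352,309),180,195)
m=(np.hypot(C[...,0]-447,C[...,1]-191)<40)&(C[...,2]>105)&(C[...,2]<135)
print(m.sum(),cv2.minAreaRect(C[m][:,:2].astype(np.float32)))
t,_=env.grab_frame("top"); s,_=env.grab_frame("side")
F=cv2.resize(f,(512,384))
T=cv2.resize(t[180:280,90:200],None,fx=3,fy=3,interpolation=cv2.INTER_CUBIC)
S=cv2.resize(s[90:190,170:280],None,fx=3,fy=3,interpolation=cv2.INTER_CUBIC)
o=np.zeros((600,800,3),np.uint8); o[:300,:330]=T;o[300:600,:330]=S;o[:384,330:]=f[:,:470]; cv2.imwrite("pics/w12b.png",o)
E
```

```text
tcp [446.7 190.1 114.2] [-1.7991e+02  3.0000e-02  1.6093e+02] t 30.025 q [ 2.180e+01  1.650e+01  1.106e+02 -1.000e-01  5.290e+01 -4.910e+01]
dial_grip 0.67 [250.7 235.5] atz [447.  189.7 113. ] depth [442.4 191.4 123.8]
[-2.97233072 -2.51820649  5.06241005] [-0.50625365  0.36231216  0.10089441] 11.791238119139086
circ n 1828 z 185.3 [354.3 307.   27. ] res 0.79
1836 ((446.189208984375, 195.01673889160156), (31.373428344726562, 42.317970275878906), 87.79776763916016)
```

View pics/w12b.png

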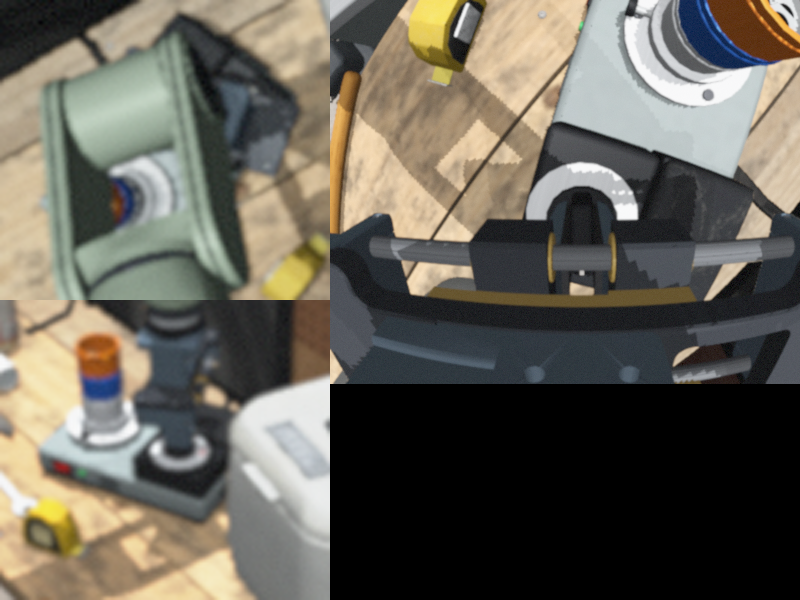

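Emit:
arm_command([
  {"offset": [0, 0, 0], "spin": 0},
  {"offset": [0, 0, 0], "spin": 0},
  {"offset": [0, 0, 0], "spin": 0},
])

```text
time_s: 30.6
ee_pos: [446.7, 190.1, 114.2]
ee_rot: [-179.9, 0.0, 160.9]
force: [-1.9, -3.2, 5.1]
gripper_width: 11.7
gripper_force: 30.0
```

```bash
python3 -c "
from workcell import env
print(env.job_done())"
```

```text
the job is handed in; nothing more can be done
None
```

I handed the job in at about 31 s: both sieves are nested on the receiver and released with the nuts in the orange one, and the gripper is holding the dial at about 1.27 rad (third click); the hand-in call returned no verdict.

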